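# Sweep two stray hex nuts into the parts fence

## Robot

A 7-joint arm with a two-finger parallel gripper is mounted at the origin on a cart in front of the work surface, level with it; the furniture and walls round the work are solid. World frame = base frame: x ahead of the robot, y to its left, z up, the work surface at z = 0. Lengths are in m, angles in rad, forces in N, time in s.
With the tool pointing down it reaches from about 0.4 to 0.85 m from the base axis. Payload 4.5 kg.
Tool frame: the origin (TCP) lies at the very end of the fingers, on their centre line; the grasp point (between the pads) lies 19 mm behind it; z points along the fingers, y is the line along which they close (so a half turn about z gives the same grasp; the last joint's range is limited). The gripper opens to 88 mm and grips with 3 to 60 N. Pads are 18 mm wide; open, the fingers measure 123 mm over their backs; the gripper's body (75 mm by 187 mm) begins 45 mm behind the grasp point.
Start: joints at [-1.139, 0.689, -0.195, 1.565, 0.157, 0.902, -0.215], TCP at [0.242, 0.576, 0.239] pointing down, gripper open.
Joint ranges: [-3.01, 3.01], [-0.46, 2.08], [-1.47, 1.51], [0.13, 2.56], [-1, 4.14], [0.04, 2.09], [-2.66, 2.66]. Speed limits (rad/s): [2.57, 2.57, 3.14, 3.14, 3.14, 3.14, 3.14].

## Interface

Orientations are given as a unit quaternion [w, x, y, z].
In Python, from bench import robot, eyes, job_done gives the robot as it stands. The module is installed in compiled form; this text tells all that it offers.
- The arm moves only by the shell command python3 -m crank 'ROWS' [FORCE]. ROWS is JSON, a list of rows, each a list of 7 numbers: the closure, from 0 (fully open) to 1 (shut), then the shift along the tool's x, y, z scaled (see below), then the turn, a rotation vector about the tool's x, y, z scaled (see below). In form: [[gripper, dx, dy, dz, rx, ry, rz], ...]. A call has 1 to 20 rows; each row is the pose to reach, as a shift and turn from the pose commanded when the call began, along the tool's axes at that moment; what a row does not reach only later rows make up. The controller multiplies each number of a shift by 200 mm and each number of a turn by 120 degrees. A row lasts 1/10 s, in which the tool goes at most 50 mm and 8.59 degrees, less where a joint would pass 70% of its speed; a pose out of reach is approached as far as the arm can. A call with a number of a shift or a turn outside -1 to 1 is refused whole. A call with a gripper value outside its range is refused whole. The fingers move at their own pace and stop on an object; FORCE is the grip in N (left out, the last holds). Time passes only in rows, so rows that repeat a pose let the fingers close. It gives the time, the measured TCP pose, the force, the opening and the grip force at its end, in the units of the state.
- robot.observe(): the state, without advancing time (a new reading comes with each control period).
- eyes.capture(name): name is "scene" or "side" or "wrist"; returns a dict with "frame" (480x640x3 uint8, red, green, blue), "intrinsics" (3x3 intrinsics, pixels), "position" and "orientation" of the camera in the world; the wrist camera has in their place "T_tool_cam" (4x4, takes a point from camera to tool coordinates, whose origin is the TCP and whose axes are the flange's). Camera axes: x right, y down, z forward; pixel columns grow to the right and rows downward; lengths in m; the calibration is good to about 2 mm. A picture is of the moment at which its call begins: read the wrist's pose just before it. There is no depth.
- job_done(): hands the job in; it is judged then, once.
The state is a dict: "time": time; "q": joint angles; "dq": joint speeds; "effort": joint torques, N m; "tcp_pos": TCP position; "ee_rot": TCP orientation; "wrist_force": force on the tool from outside, world axes, zero at the start; "torque": the same for the moment, N m; "gripper_width": opening from 0.0 (shut) to 1.0 (fully open); "grip_force": force on a finger pad.
Only numpy, scipy, OpenCV 4.12 (cv2) and the standard library are available. Lean on these libraries where they do the work, as an engineer would, in place of code of your own. Each camera call takes 0.05 s, during which the arm holds its last target. There are 200 camera calls.

## Task

Two stray hex nuts lie on the raised sorting stand in front of its low three-sided fence: sweep both nuts over the deck with your closed fingertips until they lie completely inside the fence, past its open end. Only push them, never lift or carry a nut, and leave the round bush that lies among them, the upright hex sleeve and the coil spring where they stand.

Things in the scene. Friction and masses are not known exactly. Their poses are not given: they have to be found in the camera images.
- fence: Low three-sided fence of dark flat bar, fixed to the deck of the stand; open at one end and on top, no floor. Origin: middle of the open end, at deck height. Its x axis points in through the opening, y is across it. Inside 140 mm wide (y -70 to 70) and 75 mm deep (x 0 to 75); walls 8 mm thick, 25 mm high. It may stand turned
- stand: Raised sorting stand, fixed: flat bare metal deck 320 mm (x) by 375 mm (y) on four legs, deck top level at 135 mm above the worktop and above the origin. The origin is on the worktop, under the middle of the deck. The tall rack posts between robot and worktop are fixed and solid: 10 mm thick in x, at x 306 to 316 mm, y 87 to 150 mm and y 468 to 533 mm; another at x 255 to 334 mm, y -300 to -405 mm; all reach 1.12 m high
- nut_a_mid (a point): hex nut lying flat on the deck, 24 mm across the flats, 28 mm across the corners, 12 mm high, with a round hole, 30 g; this point is its centre, 6 mm above the deck. The two nuts are alike
- nut_b_mid (a point): hex nut lying flat on the deck, 24 mm across the flats, 28 mm across the corners, 12 mm high, with a round hole, 30 g; this point is its centre, 6 mm above the deck. The two nuts are alike
- bush_mid (a point): round plain bush standing on the deck among the nuts, 30 mm diameter, 22 mm high, with a round bore; this point is its centre, 11 mm above the deck. Leave it alone
- bush: the same bush; origin at the centre of its underside, z up
- sleeve_mid (a point): tall hex sleeve standing near the right-hand edge of the deck, 30 by 35 mm, 42 mm high; this point is its centre, 21 mm above the deck. Leave it alone
- sleeve: the same sleeve; origin at the centre of its underside, z up
- coil_mid (a point): coil spring standing near the right-hand edge of the deck 31 mm diameter, 45 mm high, rigid here; this point is its centre, 22 mm above the deck. Leave it alone
- coil: the same spring; origin at the centre of its underside, z up
- nut_a: the first nut; origin at the centre of its underside
- nut_b: the second nut; origin at the centre of its underside

How it is judged:
At the end, for the whole second after the job is handed in: Both nuts lie at rest on the deck inside the fence: each nut's centre at least 12 mm past the open end and between the walls. The bush, sleeve and spring stand within 20 mm of where they were (x of nut_a_mid in the frame of fence between 0.012 and 0.075 m and y of nut_a_mid in the frame of fence between -0.07 and 0.07 m and height (world z) of each of nut_a_mid, nut_b_mid below 0.152 m and linear speed of each of nut_a, nut_b below 0.02 m/s and x of nut_b_mid in the frame of fence between 0.012 and 0.075 m and y of nut_b_mid in the frame of fence between -0.07 and 0.07 m); the robot touches nothing.
It fails at once if a nut is lifted off the deck (more than about 10 mm) (height (world z) of any of nut_a_mid, nut_b_mid above 0.154 m).
It fails at once if the bush is moved more than 20 mm or tipped (distance of bush_mid from where it was at the start of the episode above 0.02 m or angle between bush's own z axis and vertical above 0.5 rad).
It fails at once if the hex sleeve is moved more than 20 mm or tipped (distance of sleeve_mid from where it was at the start of the episode above 0.02 m or angle between sleeve's own z axis and vertical above 0.5 rad).
It fails at once if the coil spring is moved more than 20 mm or tipped (distance of coil_mid from where it was at the start of the episode above 0.02 m or angle between coil's own z axis and vertical above 0.5 rad).
It also fails if it takes over 48 s, if anything falls off the work surface, if the arm or the gripper's body presses on something with over 40 N, if the wrist force passes 120 N, or if a joint passes its speed limit or range.

## Working session

There is one attempt and no reset: what is moved stays moved. The work goes in short steps, Python scripts to look and compute and a shell command to move; the robot and the scene stay as the last step left them, time stands still between calls to the robot, and variables do not carry over. Pictures are saved under pics/ and viewed, at most 10 in all, crops included, and the job is handed in when it is done.

```bash
mkdir -p pics; python3 - <<'E'
from bench import robot, eyes
import cv2,numpy as np
s=robot.observe();print({k:np.round(v,3).tolist() for k,v in s.items()})
for n in("scene","side"):
    c=eyes.capture(n);cv2.imwrite(f"pics/{n}0.png",c["frame"][:,:,::-1])
    np.savez(f"pics/{n}0.npz",**{k:np.array(v) for k,v in c.items()})
    print(n,{k:np.round(v,4).tolist() for k,v in c.items() if k!="frame"})
E
```

```text
{'time': 0.0, 'q': [-1.139, 0.69, -0.194, 1.566, 0.157, 0.902, -0.215], 'dq': [0.001, 0.0, 0.001, 0.0, -0.001, -0.001, 0.001], 'effort': [0.0, -52.756, -1.267, -15.343, -0.053, 0.007, 0.0], 'tcp_pos': [0.242, 0.576, 0.238], 'ee_rot': [-0.0, 0.198, 0.98, -0.001], 'wrist_force': [-0.198, 0.362, -0.904], 'torque': [0.029, -0.004, 0.063], 'grip_force': 0.0, 'gripper_width': 0.999}
scene {'intrinsics': [[575.3602, 0.0, 321.7168], [0.0, 575.3602, 240.046], [0.0, 0.0, 1.0]], 'position': [0.1965, 0.411, 0.6513], 'orientation': [0.1035, -0.2285, 0.867, -0.4306]}
side {'intrinsics': [[587.6459, 0.0, 318.3629], [0.0, 587.6459, 233.488], [0.0, 0.0, 1.0]], 'position': [0.1924, -0.8573, 0.5612], 'orientation': [-0.4857, 0.8397, -0.2131, 0.1162]}
```

View pics/scene0.png

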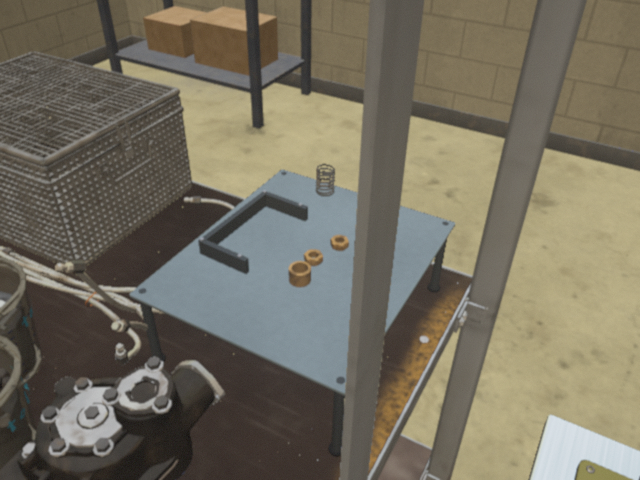

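View pics/side0.png

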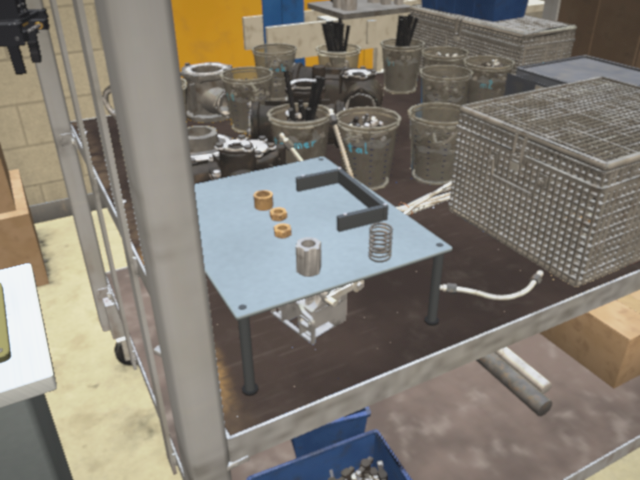

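Scene shows the bush at about (300,273), nuts at (314,257) and (340,242), and the fence opening towards them. Side shows the bush (263,200), nuts (278,214) and (283,230), sleeve (308,257), coil (380,242).

```bash
cat > h.py <<'E'
import numpy as np,cv2
from scipy.spatial.transform import Rotation as R
def load(f): return dict(np.load(f))
def ray(c,uv):
    q=c["orientation"];r=R.from_quat([q[1],q[2],q[3],q[0]]).as_matrix()
    d=r@np.linalg.inv(c["intrinsics"])@[uv[0],uv[1],1];return c["position"],d/np.linalg.norm(d)
def onz(c,uv,z):
    p,d=ray(c,uv);return p+d*(z-p[2])/d[2]
def tri(c1,u1,c2,u2):
    p,d=ray(c1,u1);q,e=ray(c2,u2)
    t=np.linalg.lstsq(np.c_[d,-e],q-p,rcond=None)[0];a,b=p+t[0]*d,q+t[1]*e
    return (a+b)/2,np.linalg.norm(a-b)
def blobs(m,lo=20):
    n,_,st,ce=cv2.connectedComponentsWithStats(m.astype(np.uint8));return [(st[i].tolist(),ce[i].round(1).tolist()) for i in range(1,n) if st[i][4]>=lo]
E
python3 - <<'E'
from h import *
roi={"scene":(150,150,360,300),"side":(200,150,450,280)}
for n,(a,b,c_,d) in roi.items():
    c=load(f"pics/{n}0.npz");f=c["frame"];hsv=cv2.cvtColor(f,cv2.COLOR_RGB2HSV)
    w=np.zeros(f.shape[:2],bool);w[b:d,a:c_]=1
    m=w&(hsv[...,0]<22)&(hsv[...,1]>90)
    for st,ce in blobs(m): print(n,"orange",st,ce,onz(c,ce,.141).round(4))
    k=w&(f.max(2)<85)
    for st,ce in blobs(k,300):
        print(n,"dark",st,ce)
    cnt=max(cv2.findContours(k.astype(np.uint8),cv2.RETR_EXTERNAL,cv2.CHAIN_APPROX_NONE)[0],key=cv2.contourArea)
    for p in cv2.approxPolyDP(cnt,2.0,True)[:,0]: print("  ",p,onz(c,p,.16).round(3),onz(c,p,.135).round(3))
    z=cv2.resize(f[b:d,a:c_],None,fx=400/(d-b)*0+3,fy=3,interpolation=cv2.INTER_CUBIC)
    cv2.imwrite(f"pics/{n}_crop.png",z[:600,:800,::-1])
E
```

```text
scene orange [331, 236, 17, 14, 194] [339.2, 242.3] [ 0.4879 -0.1843  0.141 ]
scene orange [289, 250, 33, 36, 646] [303.9, 268.0] [ 0.5029 -0.1087  0.141 ]
scene dark [150, 150, 92, 126, 4628] [179.5, 212.4]
scene dark [205, 194, 102, 51, 1239] [256.7, 215.2]
scene dark [199, 241, 50, 32, 597] [223.6, 257.0]
   [186 150] [ 0.832 -0.261  0.16 ] [ 0.864 -0.295  0.135]
   [181 154] [ 0.83  -0.245  0.16 ] [ 0.862 -0.279  0.135]
   [179 150] [ 0.842 -0.255  0.16 ] [ 0.875 -0.289  0.135]
   [172 150] [ 0.853 -0.248  0.16 ] [ 0.886 -0.282  0.135]
   [171 154] [ 0.845 -0.237  0.16 ] [ 0.878 -0.27   0.135]
   [170 150] [ 0.856 -0.247  0.16 ] [ 0.889 -0.28   0.135]
   [163 150] [ 0.866 -0.24   0.16 ] [ 0.9   -0.274  0.135]
   [163 153] [ 0.859 -0.232  0.16 ] [ 0.893 -0.265  0.135]
   [157 150] [ 0.875 -0.235  0.16 ] [ 0.91  -0.268  0.135]
   [151 153] [ 0.877 -0.222  0.16 ] [ 0.911 -0.254  0.135]
   [151 157] [ 0.867 -0.211  0.16 ] [ 0.901 -0.243  0.135]
   [155 152] [ 0.873 -0.228  0.16 ] [ 0.907 -0.26   0.135]
   [160 155] [ 0.858 -0.224  0.16 ] [ 0.892 -0.257  0.135]
   [150 161] [ 0.859 -0
[... 3571 characters left out ...]
 175] [ 0.751 -0.157  0.16 ] [ 0.786 -0.114  0.135]
   [424 160] [ 0.793 -0.11   0.16 ] [ 0.831 -0.063  0.135]
   [433 158] [ 0.812 -0.11   0.16 ] [ 0.851 -0.064  0.135]
   [430 157] [ 0.81  -0.104  0.16 ] [ 0.849 -0.057  0.135]
   [432 154] [ 0.822 -0.095  0.16 ] [ 0.861 -0.047  0.135]
   [427 152] [ 0.82  -0.083  0.16 ] [ 0.859 -0.035  0.135]
   [428 156] [ 0.81  -0.099  0.16 ] [ 0.848 -0.051  0.135]
   [424 158] [ 0.798 -0.102  0.16 ] [ 0.836 -0.055  0.135]
   [418 150] [ 0.811 -0.067  0.16 ] [ 0.85  -0.018  0.135]
   [412 150] [ 0.802 -0.062  0.16 ] [ 0.84  -0.012  0.135]
   [411 155] [ 0.787 -0.08   0.16 ] [ 0.824 -0.032  0.135]
   [410 150] [ 0.799 -0.06   0.16 ] [ 0.837 -0.011  0.135]
```

View pics/scene_crop.png

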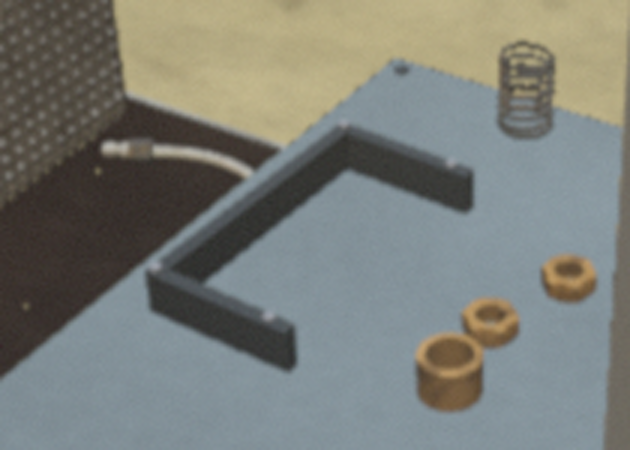

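View pics/side_crop.png

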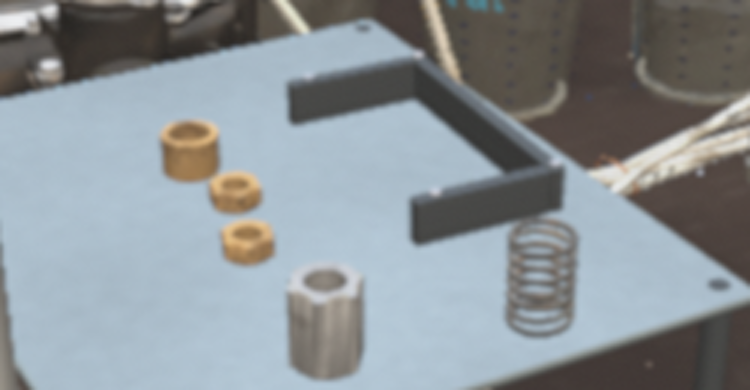

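The crops show the fence cleanly: two arm tips, the back bar, and coil and sleeve to its right (-y). I take crop pixels for its corners: scene (294,327), (292,370), (472,172), (472,210); side (290,84), (291,122), (412,200), (414,243).

```bash
python3 - <<'E'
from h import *
S,D=load("pics/scene0.npz"),load("pics/side0.npz")
s=lambda u,v:(150+u/3,150+v/3)
d=lambda u,v:(200+u/3,150+v/3)
def P(n,a,z): print(n,onz(S,s(*a),z).round(4))
def Q(n,a,z): print(n,onz(D,d(*a),z).round(4))
P("S +y tip top right",(294,327),.16);P("S +y tip bot",(292,370),.135);P("S +y back outer top",(150,268),.16);P("S -y back outer top",(345,124),.16)
P("S -y tip top right",(472,172),.16);P("S -y tip bot",(472,210),.135);P("S inner back -y bot",(348,168),.135);P("S inner back +y bot ~",(203,278),.135)
Q("D +y tip top",(290,84),.16);Q("D +y tip bot",(291,122),.135);Q("D +y back top",(417,54),.16);Q("D -y back top",(562,167),.16)
Q("D -y tip top",(412,200),.16);Q("D -y tip bot",(414,243),.135);Q("D +y inner back bot",(415,98),.135)
for n,a,b in [("bushtop",(450,353),(190,132)),("nutb hole",(491,316),(236,186)),("nuta hole",(570,268),(248,234)),("coil mid",(526,90),(541,277)),("+y back corner",(150,268),(417,54)),("-y back corner",(345,124),(562,167))]:
    p,e=tri(S,s(*a),D,d(*b));print(n,p.round(4),round(e,4))
Q("sleeve top",(325,282),.177);Q("sleeve bot ",(325,362),.135);Q("coil bot",(541,322),.135)
E
```

```text
S +y tip top right [ 0.5658 -0.0677  0.16  ]
S +y tip bot [ 0.5677 -0.0661  0.135 ]
S +y back outer top [ 0.6485 -0.0697  0.16  ]
S -y back outer top [ 0.6391 -0.2195  0.16  ]
S -y tip top right [ 0.5591 -0.2146  0.16  ]
S -y tip bot [ 0.5601 -0.2164  0.135 ]
S inner back -y bot [ 0.6363 -0.2162  0.135 ]
S inner back +y bot ~ [ 0.6443 -0.1008  0.135 ]
D +y tip top [ 0.5686 -0.0674  0.16  ]
D +y tip bot [ 0.5703 -0.0634  0.135 ]
D +y back top [ 0.6485 -0.0665  0.16  ]
D -y back top [ 0.6422 -0.2213  0.16  ]
D -y tip top [ 0.5608 -0.2147  0.16  ]
D -y tip bot [ 0.5629 -0.2132  0.135 ]
D +y inner back bot [ 0.6453 -0.0701  0.135 ]
bushtop [ 0.4988 -0.0904  0.1573] 0.0014
nutb hole [ 0.5035 -0.1354  0.1452] 0.0017
nuta hole [ 0.4875 -0.1848  0.1466] 0.0008
coil mid [ 0.5764 -0.3019  0.1576] 0.0014
+y back corner [ 0.6474 -0.0686  0.1611] 0.0001
-y back corner [ 0.6412 -0.2214  0.1593] 0.0023
sleeve top [ 0.4772 -0.287   0.177 ]
sleeve bot  [ 0.4775 -0.2846  0.135 ]
coil bot [ 0.5773 -0.3031  0.135 ]
```

Measurements agree: nut tops 0.145–0.147, bush top 0.157, fence top 0.160, and the back bar is 153 mm across (156 nominal). The fence opening is centred near (0.564,-0.142), turned about -2.4°. The rack posts mean retracting the arm before swinging it, so the first move backs off, rises, squares the tool to the world and shuts the fingers.

```bash
python3 -m crank '[[1,0.41,-0.17,-0.5,0,0,-0.19],[1,0.41,-0.17,-0.5,0,0,-0.19],[1,0.41,-0.17,-0.5,0,0,-0.19],[1,0.41,-0.17,-0.5,0,0,-0.19],[1,0.41,-0.17,-0.5,0,0,-0.19],[1,0.41,-0.17,-0.5,0,0,-0.19]]' 20
cat > st.py <<'E'
from bench import robot
from h import *
s=robot.observe();q=s["ee_rot"];M=R.from_quat([q[1],q[2],q[3],q[0]]).as_matrix()
print("t",s["time"],"q",np.round(s["q"],2),"p",np.round(s["tcp_pos"],4),"F",np.round(s["wrist_force"],1),"w",s["gripper_width"]);print(M.round(3))
E
python3 st.py
```

```text
time: 0.7
tcp_pos: [0.1552, 0.5754, 0.337]
ee_rot: [0.0, 0.002, 1.0, -0.002]
wrist_force: [0.3, -0.1, -1.1]
gripper_width: 0.479
grip_force: 0.0
t 0.7 q [-1.2   0.56 -0.32  1.51  0.19  1.1   0.  ] p [0.1552 0.5754 0.337 ] F [ 0.3 -0.1 -1.1] w 0.4787383737767176
[[-1.     0.003  0.001]
 [ 0.003  1.    -0.003]
 [-0.001 -0.003 -1.   ]]
```

```bash
python3 -m crank '[[1,0,-0.25,-0.1,0,0,0],[1,0,-0.5,-0.2,0,0,0],[1,0,-0.75,-0.3,0,0,0],[1,0,-1,-0.3,0,0,0],[1,0,-1,-0.3,0,0,0],[1,0,-1,-0.3,0,0,0]]'; python3 st.py
```

```text
time: 1.3
tcp_pos: [0.1547, 0.3746, 0.3982]
ee_rot: [0.0, 0.002, 1.0, -0.001]
wrist_force: [0.2, 1.0, -0.2]
gripper_width: 0.006
grip_force: 0.0
t 1.3 q [-1.    0.2  -0.36  1.9   0.08  1.05  0.16] p [0.1547 0.3746 0.3982] F [ 0.2  1.  -0.2] w 0.005900821381121625
[[-1.     0.004  0.001]
 [ 0.004  1.    -0.002]
 [-0.001 -0.002 -1.   ]]
```

```bash
python3 -m crank '[[1,-0.04,-0.2,0,0,0,0],[1,-0.08,-0.4,0,0,0,0],[1,-0.12,-0.6,0,0,0,0],[1,-0.17,-0.8,0,0,0,0],[1,-0.17,-0.8,0,0,0,0],[1,-0.17,-0.8,0,0,0,0]]'; python3 st.py
```

```text
time: 1.9
tcp_pos: [0.1883, 0.2177, 0.3986]
ee_rot: [-0.0, 0.001, 1.0, 0.0]
wrist_force: [0.3, 0.6, -0.4]
gripper_width: 0.005
grip_force: 0.0
t 1.9 q [-0.76 -0.   -0.26  2.14 -0.    1.    0.56] p [0.1883 0.2177 0.3986] F [ 0.3  0.6 -0.4] w 0.005263231121651235
[[-1.     0.002 -0.   ]
 [ 0.002  1.     0.001]
 [ 0.     0.001 -1.   ]]
```

```bash
python3 -m crank '[[1,-0.02,-0.2,0,0,0,0],[1,-0.04,-0.4,0,0,0,0],[1,-0.06,-0.6,0,0,0,0],[1,-0.08,-0.8,0,0,0,0],[1,-0.1,-0.95,0,0,0,0],[1,-0.1,-0.95,0,0,0,0],[1,-0.1,-0.95,0,0,0,0],[1,-0.1,-0.95,0,0,0,0]]'; python3 st.py
```

```text
time: 2.7
tcp_pos: [0.2083, 0.0282, 0.3988]
ee_rot: [0.0, -0.002, 1.0, -0.0]
wrist_force: [0.0, -0.6, 0.2]
gripper_width: 0.006
grip_force: 0.0
t 2.7 q [-0.52 -0.17  0.13  2.28  0.03  1.03  1.17] p [0.2083 0.0282 0.3988] F [ 0.  -0.6  0.2] w 0.006165263031225318
[[-1.    -0.003  0.   ]
 [-0.003  1.    -0.   ]
 [-0.    -0.    -1.   ]]
```

```bash
python3 -m crank '[[1,0,-0.2,0,0,0,0],[1,0,-0.4,0,0,0,0],[1,0,-0.64,0,0,0,0],[1,-0.2,-0.67,0,0,0,0],[1,-0.4,-0.67,0,0,0,0],[1,-0.6,-0.67,0,0,0,0],[1,-0.8,-0.67,0,0,0,0],[1,-1,-0.67,0,0,0,0],[1,-1,-0.67,0,0,0,0],[1,-1,-0.67,0,0,0,0],[1,-1,-0.67,0,0,0,0]]'; python3 st.py
```

```text
time: 3.8
tcp_pos: [0.4068, -0.1067, 0.3984]
ee_rot: [-0.001, -0.001, 1.0, 0.0]
wrist_force: [0.3, 0.1, 0.2]
gripper_width: 0.005
grip_force: 0.0
t 3.8 q [-0.34  0.25  0.65  1.9  -0.17  1.05  1.95] p [ 0.4068 -0.1067  0.3984] F [0.3 0.1 0.2] w 0.005149852276424396
[[-1.    -0.001 -0.001]
 [-0.001  1.     0.   ]
 [ 0.001  0.    -1.   ]]
```

Through the posts. A wrist picture checks the nut positions from close by.

```bash
cat > w.py <<'E'
import sys
from bench import robot,eyes
from h import *
s=robot.observe();q=s["ee_rot"];T=np.eye(4);T[:3,:3]=R.from_quat([q[1],q[2],q[3],q[0]]).as_matrix();T[:3,3]=s["tcp_pos"]
c=eyes.capture("wrist");W=T@c["T_tool_cam"];f=c["frame"];K=np.array(c["intrinsics"])
cv2.imwrite(f"pics/{sys.argv[1]}.png",f[:,:,::-1])
x=R.from_matrix(W[:3,:3]).as_quat()
C=dict(position=W[:3,3],orientation=[x[3],x[0],x[1],x[2]],intrinsics=K)
hsv=cv2.cvtColor(f,cv2.COLOR_RGB2HSV);m=(hsv[...,0]<22)&(hsv[...,1]>90)
print("cam",W[:3,3].round(3),W[:3,2].round(2))
for st,ce in blobs(m,150):
    p=onz(C,ce,.141)
    if abs(p[0]-.54)<.2 and abs(p[1]+.16)<.2: print(st,ce,p.round(4))
E
python3 w.py w1
```

```text
cam [ 0.333 -0.106  0.544] [ 0.29  0.   -0.96]
[244, 256, 22, 22, 268] [254.7, 266.7] [ 0.4886 -0.1829  0.141 ]
[321, 263, 24, 23, 319] [331.9, 273.8] [ 0.4977 -0.0899  0.141 ]
[285, 269, 22, 19, 204] [295.3, 277.0] [ 0.5019 -0.1343  0.141 ]
[280, 336, 13, 49, 281] [285.8, 354.0] [ 0.6099 -0.1486  0.141 ]
[346, 337, 13, 44, 259] [352.4, 353.0] [ 0.6084 -0.062   0.141 ]
```

View pics/w1.png

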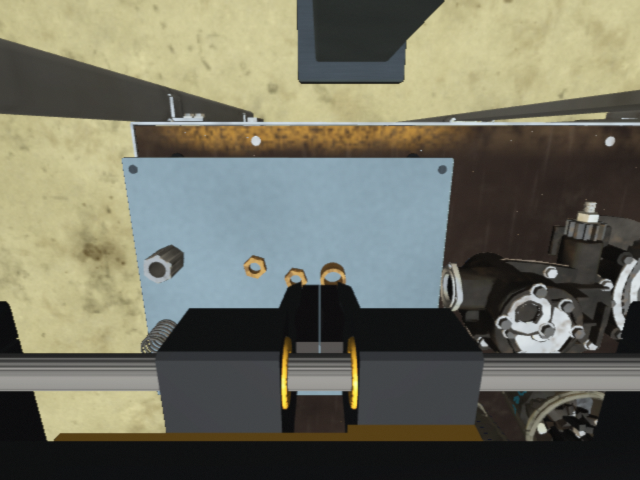

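The wrist picture shows nut_a (255,267), nut_b (295,277), bush (332,274), sleeve (163,263), with positions within 2 mm of the other views. Going down behind nut_b.

```bash
python3 -m crank '[[1,-0.1,-0.07,0.2,0,0,0],[1,-0.215,-0.147,0.4,0,0,0],[1,-0.215,-0.147,0.6,0,0,0],[1,-0.215,-0.147,0.8,0,0,0],[1,-0.215,-0.147,0.8,0,0,0],[1,-0.215,-0.147,0.8,0,0,0]]'; python3 st.py
```

```text
time: 4.45
tcp_pos: [0.4501, -0.1367, 0.2397]
ee_rot: [0.0, 0.0, 1.0, 0.0]
wrist_force: [-0.8, 0.4, 0.1]
gripper_width: 0.005
grip_force: 0.0
t 4.45 q [-0.12  0.54  0.5   2.04 -0.41  0.67  2.22] p [ 0.4501 -0.1367  0.2397] F [-0.8  0.4  0.1] w 0.005239532331455303
[[-1.  0.  0.]
 [ 0.  1.  0.]
 [-0.  0. -1.]]
```

```bash
python3 -m crank '[[1,0,0,0.15,0,0,0],[1,0,0,0.3,0,0,0],[1,0,0,0.4,0,0,0],[1,0,0,0.45,0,0,0],[1,0,0,0.48,0,0,0],[1,0,0,0.49,0,0,0],[1,0,0,0.49,0,0,0],[1,0,0,0.49,0,0,0]]'; python3 st.py
```

```text
time: 5.25
tcp_pos: [0.451, -0.1369, 0.1415]
ee_rot: [0.001, -0.0, 1.0, -0.0]
wrist_force: [0.2, -0.0, -1.1]
gripper_width: 0.008
grip_force: 0.0
t 5.25 q [-0.    0.69  0.33  2.13 -0.56  0.4   2.34] p [ 0.451  -0.1369  0.1415] F [ 0.2 -0.  -1.1] w 0.007897442681009116
[[-1.    -0.     0.002]
 [-0.     1.    -0.   ]
 [-0.002 -0.    -1.   ]]
```

```bash
python3 -m crank '[[1,-0.04,0,0,0,0,0],[1,-0.08,0.005,0,0,0,0],[1,-0.12,0.005,0,0,0,0],[1,-0.16,0.005,0,0,0,0],[1,-0.2,0.005,0,0,0,0],[1,-0.24,0.005,0,0,0,0],[1,-0.28,0.005,0,0,0,0],[1,-0.32,0.005,0,0,0,0],[1,-0.36,0.005,0,0,0,0],[1,-0.4,0.005,0,0,0,0],[1,-0.44,0.005,0,0,0,0],[1,-0.48,0.005,0,0,0,0],[1,-0.52,0.005,0,0,0,0],[1,-0.56,0.005,0,0,0,0],[1,-0.6,0.005,0,0,0,0],[1,-0.63,0.005,0,0,0,0],[1,-0.65,0.005,0,0,0,0],[1,-0.66,0.005,0,0,0,0],[1,-0.66,0.005,0,0,0,0]]'; python3 st.py
python3 - <<'E'
from bench import eyes
from h import *
c=eyes.capture("side");f=c["frame"];hsv=cv2.cvtColor(f,cv2.COLOR_RGB2HSV);m=(hsv[...,0]<22)&(hsv[...,1]>90);m[:150]=0;m[300:]=0;m[:,:200]=0;m[:,450:]=0
c={k:np.array(v) for k,v in c.items()}
for st,ce in blobs(m): print(st,ce,onz(c,ce,.141).round(4))
cv2.imwrite("pics/side1.png",cv2.resize(f[150:300,200:450],None,fx=3,fy=3)[:,:,::-1])
E
```

```text
time: 7.15
tcp_pos: [0.5826, -0.1357, 0.1407]
ee_rot: [0.0, -0.0, 1.0, 0.0]
wrist_force: [-1.1, 0.2, 0.6]
gripper_width: 0.007
grip_force: 0.0
t 7.15 q [-0.08  0.83  0.43  1.76 -0.51  0.67  2.2 ] p [ 0.5826 -0.1357  0.1407] F [-1.1  0.2  0.6] w 0.0065744692833444775
[[-1. -0.  0.]
 [-0.  1.  0.]
 [-0.  0. -1.]]
[303, 150, 23, 12, 79] [310.1, 154.9] [0.6534 0.0495 0.141 ]
[315, 161, 11, 12, 61] [318.8, 165.8] [ 0.6437 -0.0029  0.141 ]
[255, 191, 17, 19, 285] [263.0, 200.1] [ 0.5028 -0.0786  0.141 ]
[332, 194, 12, 11, 97] [337.6, 199.3] [ 0.6072 -0.1343  0.141 ]
[275, 225, 15, 12, 163] [282.0, 230.5] [ 0.488  -0.1816  0.141 ]
```

View pics/side1.png

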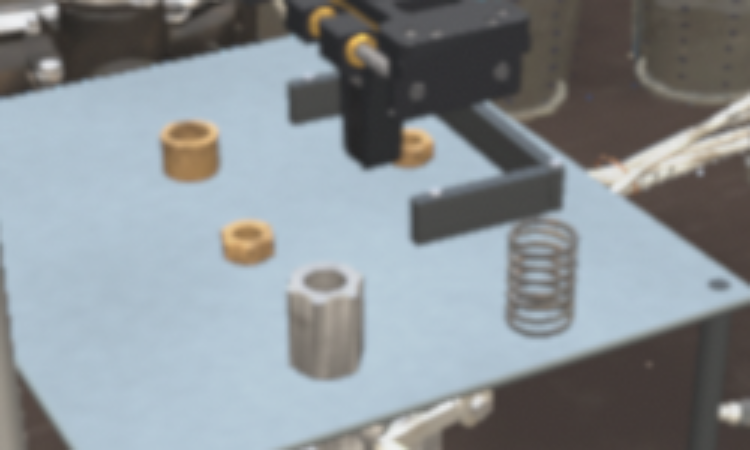

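The side view shows nut_b inside the fence by the finger (crop 412,148), with bush, sleeve, spring and nut_a unmoved. Backing off, rising, and going down behind nut_a.

```bash
python3 -m crank '[[1,0.05,0,0,0,0,0],[1,0.1,0,0,0,0,0],[1,0.1,0,-0.2,0,0,0],[1,0.1,0,-0.4,0,0,0],[1,0.3,-0.06,-0.4,0,0,0],[1,0.5,-0.15,-0.4,0,0,0],[1,0.7,-0.235,-0.4,0,0,0],[1,0.7,-0.235,-0.4,0,0,0],[1,0.7,-0.235,-0.4,0,0,0],[1,0.7,-0.235,-0.25,0,0,0],[1,0.7,-0.235,-0.12,0,0,0],[1,0.7,-0.235,-0.05,0,0,0],[1,0.7,-0.235,0,0,0,0],[1,0.7,-0.235,0,0,0,0],[1,0.7,-0.235,0,0,0,0]]'; python3 st.py
```

```text
time: 8.7
tcp_pos: [0.4432, -0.1827, 0.1409]
ee_rot: [0.0, -0.0, 1.0, -0.0]
wrist_force: [-0.6, -0.5, 0.8]
gripper_width: 0.002
grip_force: 0.0
t 8.7 q [ 0.09  0.7   0.33  2.11 -0.55  0.42  2.43] p [ 0.4432 -0.1827  0.1409] F [-0.6 -0.5  0.8] w 0.0024996173506193274
[[-1.    -0.001  0.001]
 [-0.001  1.    -0.   ]
 [-0.001 -0.    -1.   ]]
```

Now push nut_a to x ≈ 0.60 (TCP 0.579).

```bash
python3 -m crank '[[1,-0.05,0,0,0,0,0],[1,-0.1,0,0,0,0,0],[1,-0.14,0,0,0,0,0],[1,-0.18,0,0,0,0,0],[1,-0.22,0,0,0,0,0],[1,-0.26,0,0,0,0,0],[1,-0.3,0,0,0,0,0],[1,-0.34,0,0,0,0,0],[1,-0.38,0,0,0,0,0],[1,-0.42,0,0,0,0,0],[1,-0.46,0,0,0,0,0],[1,-0.5,0,0,0,0,0],[1,-0.54,0,0,0,0,0],[1,-0.58,0,0,0,0,0],[1,-0.62,0,0,0,0,0],[1,-0.65,0,0,0,0,0],[1,-0.67,0,0,0,0,0],[1,-0.68,0,0,0,0,0],[1,-0.68,0,0,0,0,0]]'; python3 st.py
python3 -m crank '[[1,0.05,0,0,0,0,0],[1,0.1,0,0,0,0,0],[1,0.1,0,-0.2,0,0,0],[1,0.1,0,-0.4,0,0,0],[1,0.35,0,-0.6,0,0,0],[1,0.6,0,-0.8,0,0,0],[1,0.8,0.2,-0.9,0,0,0],[1,0.8,0.2,-0.9,0,0,0],[1,0.8,0.2,-0.9,0,0,0]]'
python3 - <<'E'
from bench import eyes
from h import *
for n in("scene","side"):
    c=eyes.capture(n);f=c["frame"];hsv=cv2.cvtColor(f,cv2.COLOR_RGB2HSV);m=(hsv[...,0]<22)&(hsv[...,1]>90);m[:150]=0;m[300:]=0;m[:,:200]=0;m[:,450:]=0
    c={k:np.array(v) for k,v in c.items()}
    for st,ce in blobs(m):
        p=onz(c,ce,.141)
        # fence frame
        a=-.041;d=p[:2]-[.5645,-.142];print(n,ce,p.round(4),"fence",(np.array([[np.cos(a),np.sin(a)],[-np.sin(a),np.cos(a)]])@d).round(4))
    cv2.imwrite(f"pics/{n}2.png",f[:,:,::-1])
E
```

```text
time: 10.6
tcp_pos: [0.5786, -0.1827, 0.1406]
ee_rot: [0.0, -0.0, 1.0, 0.0]
wrist_force: [0.1, 0.4, 0.1]
gripper_width: 0.003
grip_force: 0.0
t 10.6 q [-0.01  0.84  0.43  1.73 -0.51  0.69  2.27] p [ 0.5786 -0.1827  0.1406] F [0.1 0.4 0.1] w 0.003085069942167113
[[-1. -0.  0.]
 [-0.  1.  0.]
 [-0.  0. -1.]]
time: 11.5
tcp_pos: [0.4145, -0.1412, 0.3219]
ee_rot: [0.0, 0.0, 1.0, 0.002]
wrist_force: [0.9, 1.2, 0.6]
gripper_width: 0.006
grip_force: 0.0
scene [273.0, 220.1] [ 0.6009 -0.1823  0.141 ] fence [ 0.038  -0.0388]
scene [253.3, 235.4] [ 0.6047 -0.1351  0.141 ] fence [0.0399 0.0085]
scene [299.6, 273.4] [ 0.5022 -0.096   0.141 ] fence [-0.0641  0.0434]
scene [446.2, 296.7] [ 0.3139 -0.152   0.141 ] fence [-0.25   -0.0202]
side [263.0, 200.1] [ 0.5028 -0.0786  0.141 ] fence [-0.0642  0.0608]
side [335.8, 199.0] [ 0.6053 -0.132   0.141 ] fence [0.0403 0.0117]
side [347.5, 208.9] [ 0.6043 -0.1702  0.141 ] fence [ 0.0409 -0.0265]
```

View pics/side2.png

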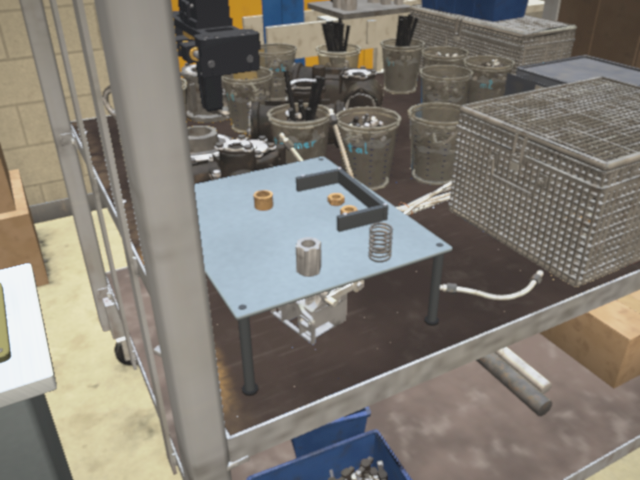

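Both nuts, at (336,199) and (348,209), lie inside the fence about 38–40 mm past the opening. Bush, sleeve and spring are unmoved, and the arm is clear.

```bash
python3 -c "
from bench import job_done;print(job_done())"
```

```text
the job is handed in; nothing more can be done
None
```

I pushed both nuts about 38–40 mm past the fence's open end, left the bush, sleeve and spring where they stood, and handed the job in at about 12 s of the 48 s allowed; the hand-in gave no verdict.

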